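# Refill the capsule carousel

## Robot

A 7-joint arm with a two-finger parallel gripper is mounted at the origin on the work surface. World frame = base frame: x ahead of the robot, y to its left, z up, the work surface at z = 0. Lengths are in m, angles in rad, forces in N, time in s.
With the tool pointing down it reaches from about 0.425 to 0.95 m from the base axis. Payload 4.7 kg.
Tool frame: the origin (TCP) lies at the very end of the fingers, on their centre line; the grasp point (between the pads) lies 19 mm behind it (manip.tcp_to_grasp is the distance from the TCP to the grasp point, in m); z points along the fingers, y is the line along which they close (so a half turn about z gives the same grasp; the last joint's range is limited). The gripper opens to 85 mm and grips with 20 to 120 N. Pads are 22 mm wide; open, the fingers measure 114 mm over their backs; the gripper's body (76 mm by 85 mm) begins 54 mm behind the grasp point. The pads swing forward as they close: fully open they stand 13 mm farther back than shut.
Start: joints at [1.078, 0.469, -0.049, 1.532, 0.024, 1.141, -0.082], TCP at [0.302, -0.604, 0.231] pointing down, gripper open.
Joint ranges: [-2.59, 2.59], [-0.33, 1.99], [-1.39, 1.29], [0.1, 2.45], [-1.04, 4.18], [0.21, 1.99], [-2.66, 2.66]. Speed limits (rad/s): [2.57, 2.57, 3.14, 3.14, 3.14, 3.14, 3.14].

## Interface

Orientations are given as a rotation vector (axis times angle).
In Python, from bench import manip, eyes, finish_job, models gives the robot as it stands.
- The arm moves only by the tool jog_arm, never from a script. Its argument "moves" is text: rows parted by semicolons, each of 7 numbers parted by spaces: the turn, a rotation vector about the world's x, y, z in degrees, then the shift along the world's x, y, z in units of 25 mm (1.0 is 25 mm), then the closure, from 0 (fully open) to 1 (shut). A call has 1 to 20 rows; each row is the pose to reach, as a shift and turn from the pose commanded when the call began; what a row does not reach only later rows make up. A row lasts 1/12 s, in which the tool goes at most 41.7 mm and 7.16 degrees, less where a joint would pass 70% of its speed; a pose out of reach is approached as far as the arm can. A call with a gripper value outside its range is refused whole. The fingers move at their own pace and stop on an object; "squeeze" is the grip in N (left out, the last holds). Time passes only in rows, so rows that repeat a pose let the fingers close. It gives the time, the measured TCP pose, the force, the opening and the grip force at its end, in the units of the state.
- manip.sense(): the state, without advancing time (a new reading comes with each control period).
- eyes.read_camera(name): name is "scene" or "top"; returns a dict with "image" (420x560x3 uint8, red, green, blue), "depth" (420x560 float32, m along the optical axis (not along the pixel's ray), 0 where there is no reading), "fx", "fy", "cx", "cy" (pixels), "k1" (the pictures are not rectified: a ray, as slopes to the right and down, at radius r is drawn at 1 + k1 r^2 times it, then the intrinsics apply), "position" and "orientation" of the camera in the world. Camera axes: x right, y up, looking along -z (the intrinsics and any distortion apply to the point x, -y, -z); pixel columns grow to the right and rows downward; lengths in m; the calibration is good to about 2 mm. A picture is of the moment at which its call begins.
- finish_job(): hands the job in; it is judged then, once.
Trained networks look in the newest picture that a camera, given by its name, has taken for a name from the list of things; names that differ only in an ending like _2 or _b are one class to them, and where a whole thing is asked for, a point or a joint stands for the part that bears it (a point fixed in the world has none). Each returns a list of dicts, best first, with "score" (0 to 1); they miss things now and then, are a little off and sometimes report something else, mostly with a low value. They report only what shows in the picture. A call takes as long as a camera call. They do not tell look-alikes from the thing itself.
- models.look_for(camera, query): "position" ([x, y, z] in m, in world coordinates, good to about 4 mm: the middle of the surface that is visible of it).
- models.spot_point(camera, query): "position" ([x, y, z] in m, in world coordinates, good to about 4 mm: a listed point, or the origin of a listed thing).
The state is a dict: "time": time; "q": joint angles; "joint_velocities": joint speeds; "tau": joint torques, N m; "tool_pos": TCP position; "orientation": TCP orientation; "wrist_force": force on the tool from outside, world axes, zero at the start; "ft_torque": the same for the moment, N m; "gripper_width": finger opening in m; "grip_force": force on a finger pad.
Only numpy, scipy, OpenCV 4.12 (cv2) and the standard library are available. Lean on these libraries where they do the work, as an engineer would, in place of code of your own. Each camera call takes 0.05 s, during which the arm holds its last target. There are 200 camera calls.

## Task

Load every loose coffee capsule into the open tube of the carousel, and use the pusher to pack each one down until the stack sits fully home on the tube's floor with no gaps; the fingers stay out of the tube. Only then turn the carousel one click anticlockwise seen from above, so that the filled tube stands at the red marker, and see that the pusher ends up hanging by its loop on the hook. Leave the mug and the carafe alone.

Things in the scene. Friction and masses are not known exactly. Their poses are not given: they have to be found in the camera images.
- capsule1: sealed coffee capsule no. 1, a rigid upright round tin with a copper body, black band and silver lid, 60 mm in diameter, 40 mm tall, about 80 g; origin at the centre of its underside, z up. It stands loose on the worktop at the start; two or three of the capsules are present (None from the start = absent). They may be loaded in any order
- capsule2: sealed coffee capsule no. 2, a rigid upright round tin with a brass body, black band and silver lid, 60 mm in diameter, 40 mm tall, about 80 g; origin at the centre of its underside, z up. It stands loose on the worktop at the start; two or three of the capsules are present (None from the start = absent). They may be loaded in any order
- capsule3: sealed coffee capsule no. 3, a rigid upright round tin with a green body, black band and silver lid, 60 mm in diameter, 40 mm tall, about 80 g; origin at the centre of its underside, z up. It stands loose on the worktop at the start; two or three of the capsules are present (None from the start = absent). They may be loaded in any order
- tube_mouth (a point): centre of the open mouth of the empty clear tube with the blue collar on the carousel, 160 mm above the worktop. The tube is upright; bore 64 mm, flared to 76 mm over the top 10 mm; outside 72 mm (88 mm at the collar, the top 13 mm); 132 mm from rim to floor, so three stacked capsules end 12 mm below the rim. It turns with the carousel, its axis 75 mm from the carousel's axis
- tube_floor (a point): centre of that tube's inner floor, 28 mm above the worktop, 132 mm below tube_mouth; z up. Three pairs of sprung rubber strips in the bore, 40 mm apart, grip a capsule: it does not fall but must be pushed, with 5 to 20 N. A capsule held by its upper half goes about 15 mm into the mouth; let go, it rests on the first strips with its top 0 to 25 mm above the rim
- carousel (a joint): angle of the carousel about its upright axis, rad, growing anticlockwise seen from above. It has two spring detents: 0 (where it starts) and 1.047 (one click, 60 degrees: the open tube is then at the red marker); past half-way it is drawn to the other; stops just beyond. Turning takes up to about 5 N at the post. The disc is 236 mm across, its top 28 mm above the worktop
- post_top (a point): centre of the top of the upright round steel post by which the carousel is turned: 20 mm in diameter, 102 mm long, top 130 mm above the worktop, fixed on the disc 85 mm from the carousel's axis. Seen from above it stands 90 degrees clockwise from the open tube about that axis. It can be pushed, or gripped from above and led round
- stand: fixed black round base of the carousel, 270 mm across, 18 mm high; origin at the centre of its underside, on the carousel's axis. On the disc across from the open tube stands a full, closed clear tube with a dark cap, 76 mm across, 160 mm high; a white hub 48 mm across, 122 mm high, is on the axis
- marker (a point): top of the red block on the fixed black base, 131 mm from the carousel's axis, 60 degrees anticlockwise (seen from above) from where the open tube stands at the start
- pusher: packing rod, 250 g, standing on its foot; origin at the centre of the foot's underside, z up. Steel foot 44 mm across, 12 mm high; rod 14 mm thick to z = 96 mm; dark square wooden handle 18 x 18 mm, z = 95 to 165 mm, to grip across y at about z = 130 mm. A loop of 8 mm bar stands out to +x in the x-z plane: opening x = 9 to 43, z = 108 to 150 mm; outermost x = 51, lowest z = 100 mm
- pusher_loop (a point): centre of the opening of the pusher's loop, 26 mm to +x of the rod's axis and 129 mm above the underside of the foot
- hook: fixed hook stand: round foot 110 mm across, 12 mm high; column 16 mm thick, 190 mm high; a level prong 8 mm thick, axis 185 mm above the worktop, points from the column along the stand's own -x for 88 mm, then turns up to a short tip 94 mm out, 201 mm above the worktop at its top. Origin at the centre of the underside, under the column
- hook_seat (a point): point on the prong's axis, 62 mm from the column's axis, where the loop should hang; hung there, the pusher's foot is about 40 mm clear of the worktop and, released, it swings to lean some 10 to 15 degrees
- hook_tip (a point): upturned end of the prong, 94 mm from the column's axis
- mug: bystander: blue mug 80 mm across, 90 mm high; origin at the centre of its underside
- carafe: bystander: glass carafe 90 mm across, 185 mm high; origin at the centre of its underside
There are look-alikes about, which are no part of the job. There is more than one size of the hook; the one meant has the size given above.

How it is judged:
By the outcome, as a careful person would: the job done as asked, in the order asked, and still so for the second after the job is handed in, with the robot touching nothing.
Of capsule1, capsule2, capsule3 only 2 to 3 are there at a start; the rules pass over those that are not, and their reading is None.
At some moment in a run one of capsule1, capsule2, capsule3 may be knocked a few centimetres aside while the robot is not near it.
It also fails if it takes over 210 s, if anything falls off the work surface, if the arm or the gripper's body presses on something with over 40 N, if the wrist force passes 120 N, or if a joint passes its speed limit or range.

## Working session

There is one attempt and no reset: what is moved stays moved. The work goes in short steps, Python scripts to look and compute and a tool call to move; the robot and the scene stay as the last step left them, time stands still between calls to the robot, and variables do not carry over. Pictures are saved under pics/ and viewed, at most 14 in all, crops included, and the job is handed in when it is done.

Besides the shell and the picture viewer there is one more tool, called by a JSON object that holds its "method" and its "body", one argument or row to a line. jog_arm: Moves the arm, as the interface text tells. Its arguments: {"type":"object","properties":{"moves":{"type":"string"},"squeeze":{"type":"number"}},"required":["moves"]}

```bash
ls; mkdir -p pics
cat > h.py <<'E'
import numpy as np, cv2
from bench import manip, eyes, finish_job, models
from scipy.spatial.transform import Rotation as R
np.set_printoptions(precision=4,suppress=True)
def save(cam,name):
    c=eyes.read_camera(cam); cv2.imwrite('pics/'+name+'.png',c['image'][:,:,::-1]); return c
def rot(c):
    o=np.array(c['orientation'],float)
    return R.from_rotvec(o).as_matrix() if o.size==3 else o
def cloud(c):
    h,w=c['depth'].shape; u,v=np.meshgrid(np.arange(w),np.arange(h))
    xd=(u-c['cx'])/c['fx']; yd=(v-c['cy'])/c['fy']; x,y=xd.copy(),yd.copy()
    for _ in range(8):
        s=1+c['k1']*(x*x+y*y); x,y=xd/s,yd/s
    d=c['depth']; P=np.stack([x*d,-y*d,-d],-1)
    return P@rot(c).T+np.array(c['position'])
E
python3 - <<'E'
from h import *
for cam in('scene','top'):
    c=save(cam,cam+'0'); print(cam,c['position'],c['orientation'],c['fx'],c['k1'])
    for q in 'capsule1 capsule2 capsule3 tube_mouth tube_floor post_top stand marker pusher pusher_loop hook hook_seat hook_tip mug carafe'.split():
        print(q,[(round(r['score'],2),np.round(r['position'],3).tolist()) for r in models.spot_point(cam,q)[:4]])
s=manip.sense(); print(s['time'],s['tool_pos'],s['orientation'],manip.tcp_to_grasp)
E
```

```text
pics
scene [1.4842 0.3886 1.1438] [0.4724 0.7855 1.8896] 527.5430648909162 -0.19310295654580092
capsule1 [(0.72, [0.562, 0.243, 0.003]), (0.64, [0.419, 0.231, -0.002])]
capsule2 [(0.72, [0.562, 0.243, 0.003]), (0.64, [0.419, 0.231, -0.002])]
capsule3 [(0.72, [0.562, 0.243, 0.003]), (0.64, [0.419, 0.231, -0.002])]
tube_mouth [(0.83, [0.497, 0.043, 0.166]), (0.27, [0.499, 0.048, 0.028]), (0.2, [0.63, -0.295, 0.001])]
tube_floor [(0.69, [0.5, 0.049, 0.029])]
post_top [(0.95, [0.585, 0.122, 0.127])]
stand [(0.66, [0.568, 0.036, -0.002])]
marker [(0.59, [0.488, -0.067, 0.034])]
pusher [(0.73, [0.536, -0.301, 0.195]), (0.57, [0.426, -0.206, 0.003]), (0.18, [0.57, 0.037, -0.004])]
pusher_loop [(0.75, [0.422, -0.18, 0.128])]
hook [(0.69, [0.689, -0.494, 0.002]), (0.59, [0.629, -0.291, -0.002]), (0.5, [0.501, 0.05, 0.025])]
hook_seat [(0.57, [0.598, -0.479, 0.263]), (0.56, [0.563, -0.296, 0.186])]
hook_tip [(0.76, [0.534, -0.302, 0.197])]
mug [(0.66, [0.789, 0.042, -0.001])]
carafe [(0.86, [0.743, -0.188, 0.004])]
top [ 0.3961 -0.0528  1.2087] [ 0.1392 -0.1502 -1.5403] 405.50560664608446 -0.0
[... 358 characters left out ...]
0.499, 0.051, 0.028]), (0.4, [0.629, -0.294, 0.001])]
post_top [(0.59, [0.58, 0.119, 0.13])]
stand [(0.88, [0.571, 0.034, 0.001])]
marker [(0.68, [0.488, -0.062, 0.031]), (0.39, [0.584, 0.119, 0.132])]
pusher [(0.59, [0.419, 0.23, 0.002]), (0.51, [0.422, -0.208, -0.002])]
pusher_loop [(0.47, [0.422, -0.181, 0.127])]
hook [(0.72, [0.632, -0.297, -0.001]), (0.59, [0.686, -0.493, -0.004]), (0.24, [0.422, -0.18, 0.123])]
hook_seat [(0.8, [0.565, -0.303, 0.182]), (0.57, [0.603, -0.481, 0.264])]
hook_tip [(0.74, [0.535, -0.3, 0.196]), (0.57, [0.55, -0.477, 0.284])]
mug [(0.8, [0.78, 0.038, -0.001])]
carafe [(0.95, [0.742, -0.189, 0.003])]
1.6 [ 0.302  -0.6037  0.2313] [3.0574 0.722  0.0001] 0.0187
```

View pics/scene0.png

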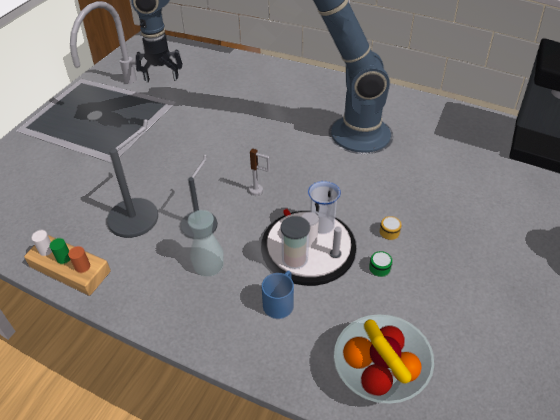

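View pics/top0.png

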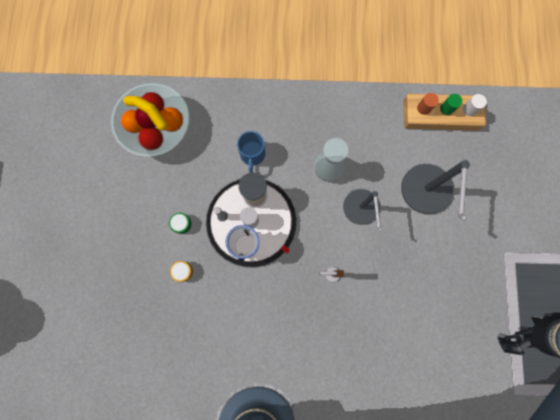

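The scene shows two loose capsules: brass at top-image (180,271) and green at (180,223). The tube's blue collar is at (243,241) and the post at (222,214). The pusher is at (334,273) with its loop to the left (+y). The smaller hook is at (365,206) with its prong pointing down (-x), and the taller hook at (430,188) is the look-alike. Next I refine these positions from depth.

```bash
cat >> h.py <<'E'
def near(P,xy,r,z0,z1):
    m=(np.hypot(P[...,0]-xy[0],P[...,1]-xy[1])<r)&(P[...,2]>z0)&(P[...,2]<z1); return P[m]
def circ(p):
    c,r=cv2.minEnclosingCircle(p[:,:2].astype(np.float32)); return np.array(c),r
E
python3 - <<'E'
from h import *
for cam in('top','scene'):
    P=cloud(eyes.read_camera(cam)); print(cam,'table',np.median(near(P,(.42,.1),.05,-.02,.02)[:,2]))
    for n,xy,r,a,b in [('brass',(.42,.231),.045,.034,.05),('green',(.56,.246),.045,.034,.05),('rim',(.497,.047),.055,.15,.17),('post',(.584,.119),.02,.122,.14),('hub',(.57,.035),.035,.114,.13),('mark',(.487,-.065),.02,.022,.04),('handle',(.424,-.207),.022,.15,.18),('loop',(.424,-.18),.03,.11,.162),('column',(.63,-.294),.02,.18,.2),('prong',(.575,-.3),.035,.175,.2),('tip',(.535,-.3),.015,.18,.21)]:
        p=near(P,xy,r,a,b)
        if len(p)>2: c,rr=circ(p); print(n,len(p),p.mean(0),'z95',np.percentile(p[:,2],95),'circ',c,rr,'ext',p[:,:2].min(0),p[:,:2].max(0))
s=manip.sense(); print(R.from_rotvec(s['orientation']).as_matrix())
E
```

```text
top table 0.0012961840123887347
brass 355 [0.4195 0.2316 0.0412] z95 0.04485105517730574 circ [0.4196 0.2323] 0.030190810561180115 ext [0.3914 0.2022] [0.448  0.2612]
green 328 [0.5584 0.2458 0.041 ] z95 0.04475038560013126 circ [0.5591 0.2461] 0.02992085926234722 ext [0.5305 0.2169] [0.5876 0.2744]
rim 427 [0.4976 0.0496 0.1582] z95 0.16324739822281217 circ [0.4963 0.0488] 0.04441643878817558 ext [0.4521 0.0061] [0.54   0.0921]
post 43 [0.5821 0.122  0.1297] z95 0.13325906157574002 circ [0.5824 0.123 ] 0.009923039004206657 ext [0.5727 0.1137] [0.5916 0.1307]
hub 248 [0.5703 0.0381 0.1225] z95 0.12567717614867524 circ [0.5708 0.0385] 0.024251623079180717 ext [0.5476 0.016 ] [0.5949 0.0606]
mark 59 [ 0.4918 -0.0626  0.0293] z95 0.03287176331073877 circ [ 0.4902 -0.0621] 0.015789607539772987 ext [ 0.4791 -0.0769] [ 0.5051 -0.0477]
handle 68 [ 0.4223 -0.2014  0.1632] z95 0.1680736796875171 circ [ 0.4225 -0.2001] 0.014793036505579948 ext [ 0.4147 -0.2131] [ 0.4301 -0.1856]
loop 69 [ 0.4214 -0.1788  0.1519] z95 0.1603577322445854 circ [ 0.4176 -0.1801] 0.026534127071499825 ext [ 0.4128 -0
[... 1379 characters left out ...]
780089497566 ext [ 0.416 -0.216] [ 0.4375 -0.1856]
loop 149 [ 0.4274 -0.1856  0.138 ] z95 0.1591926021095878 circ [ 0.429  -0.1815] 0.027093026787042618 ext [ 0.4156 -0.2084] [ 0.4369 -0.1544]
column 43 [ 0.628  -0.293   0.1874] z95 0.19250965336681888 circ [ 0.6249 -0.2954] 0.01399183552712202 ext [ 0.611  -0.3018] [ 0.6387 -0.2857]
prong 58 [ 0.5733 -0.2987  0.1882] z95 0.19297226394198638 circ [ 0.575  -0.2999] 0.03482444956898689 ext [ 0.5407 -0.3055] [ 0.6093 -0.2923]
tip 22 [ 0.5407 -0.3027  0.193 ] z95 0.20065297126026682 circ [ 0.5413 -0.3021] 0.008739665150642395 ext [ 0.5335 -0.3071] [ 0.5497 -0.2984]
[[ 0.8944  0.4473  0.0001]
 [ 0.4473 -0.8944 -0.0001]
 [ 0.      0.0001 -1.    ]]
```

{"method": "jog_arm", "body": {
  "moves": "0 0 63.4 5 8 3 0;0 0 63.4 5 8 3 0;0 0 63.4 5 8 3 0;0 0 63.4 5 8 3 0;0 0 63.4 5 8 3 0;0 0 63.4 5 8 3 0;0 0 63.4 5 8 3 0;0 0 63.4 7 24 3 0;0 0 63.4 7 24 3 0;0 0 63.4 7 24 3 0;0 0 63.4 7 24 3 0;0 0 63.4 7 24 3 0;0 0 63.4 7 24 3 0;0 0 63.4 7 24 3 0;0 0 63.4 7 24 3 0;0 0 63.4 7 24 3 0;0 0 63.4 7 24 3 0;0 0 63.4 7 24 3 0;0 0 63.4 7 24 3 0;0 0 63.4 7 24 3 0",
  "squeeze": 40
}}

```text
time: 3.37
tool_pos: [0.477, -0.0046, 0.3063]
orientation: [2.223, 2.22, -0.001]
wrist_force: [-0.3, -1.1, -0.0]
gripper_width: 0.0856
grip_force: 0.0
```

{"method": "jog_arm", "body": {
  "moves": "0 0 0 -2.24 9.42 -3 0;0 0 0 -2.24 9.42 -3 0;0 0 0 -2.24 9.42 -3 0;0 0 0 -2.24 9.42 -3 0;0 0 0 -2.24 9.42 -3 0;0 0 0 -2.24 9.42 -3 0;0 0 0 -2.24 9.42 -3 0;0 0 0 -2.24 9.42 -8 0;0 0 0 -2.24 9.42 -8 0;0 0 0 -2.24 9.42 -8 0;0 0 0 -2.24 9.42 -8 0;0 0 0 -2.24 9.42 -8 0"
}}

```text
time: 4.37
tool_pos: [0.4207, 0.2299, 0.1052]
orientation: [-2.223, -2.218, 0.007]
wrist_force: [0.6, 0.3, 0.4]
gripper_width: 0.0853
grip_force: 0.0
```

Run:
```python
from h import *
for cam in('scene','top'):
    eyes.read_camera(cam)
    print([(round(r['score'],2),np.round(r['position'],3).tolist()) for r in models.spot_point(cam,'capsule2')[:4]])
```

```text
[(0.84, [0.559, 0.244, 0.004]), (0.62, [0.418, 0.23, -0.002]), (0.57, [0.425, -0.207, -0.0])]
[(0.82, [0.421, 0.23, 0.0]), (0.81, [0.557, 0.246, -0.001]), (0.36, [0.488, -0.065, 0.029])]
```

Still in place. Descend to TCP z 0.014, close, and lift a little.

{"method": "jog_arm", "body": {
  "moves": "0 0 0 0 0.04 -1.5 0;0 0 0 0 0.04 -2.6 0;0 0 0 0 0.04 -3.65 0;0 0 0 0 0.04 -3.65 0;0 0 0 0 0.04 -3.65 0;0 0 0 0 0.04 -3.65 0.5;0 0 0 0 0.04 -3.65 0.6;0 0 0 0 0.04 -3.65 0.6;0 0 0 0 0.04 -3.65 0.6;0 0 0 0 0.04 -3.65 0.6;0 0 0 0 0.04 -3.65 0.6;0 0 0 0 0.04 -3.65 0.6",
  "squeeze": 40
}}

```text
time: 5.57
tool_pos: [0.4224, 0.2337, 0.0175]
orientation: [2.221, 2.219, 0.006]
wrist_force: [-1.1, 0.3, 8.0]
gripper_width: 0.0584
grip_force: 41.5
```

{"method": "jog_arm", "body": {
  "moves": "0 0 0 0 0 1.5 0.6;0 0 0 0 0 3 0.6;0 0 0 0 0 4.5 0.6;0 0 0 0 0 6 0.6;0 0 0 0 0 7.6 0.6;0 0 0 3.06 -7.36 7.6 0.6;0 0 0 3.06 -7.36 7.6 0.6;0 0 0 3.06 -7.36 7.6 0.6;0 0 0 3.06 -7.36 7.6 0.6;0 0 0 3.06 -7.36 7.6 0.6;0 0 0 3.06 -7.36 7.6 0.6;0 0 0 3.06 -7.36 7.6 0.6;0 0 0 3.06 -7.36 7.6 0.6;0 0 0 3.06 -7.36 7.6 0.6"
}}

```text
time: 6.73
tool_pos: [0.497, 0.0505, 0.2058]
orientation: [2.218, 2.224, 0.002]
wrist_force: [0.5, 0.7, -1.3]
gripper_width: 0.0583
grip_force: 44.1
```

Run:
```python
from h import *
c=save('scene','s1'); P=cloud(c); s=manip.sense(); t=s['tool_pos']; print(t,s['wrist_force'],s['gripper_width'])
cv2.imwrite('pics/s1c.png',cv2.resize(c['image'][130:270,260:400,::-1],None,fx=4,fy=4,interpolation=cv2.INTER_CUBIC))
p=near(P,t,.04,.17,.24); 
for a in np.arange(.18,.25,.005):
    q=p[(p[:,2]>=a)&(p[:,2]<a+.005)]
    if len(q)>3:print(round(a,3),len(q),q[:,:2].min(0),q[:,:2].max(0))
```

```text
[0.497  0.0505 0.2057] [-0.6465  0.5781 -0.8847] 0.05845019706449974
0.185 5 [0.5125 0.0408] [0.5268 0.0706]
0.19 30 [0.4906 0.0232] [0.5293 0.0777]
0.195 35 [0.4899 0.0219] [0.5293 0.0785]
0.2 26 [0.4915 0.0219] [0.5307 0.0769]
0.205 19 [0.5054 0.0222] [0.5283 0.0753]
0.21 25 [0.4977 0.0219] [0.5349 0.0774]
0.215 18 [0.4995 0.0264] [0.5348 0.0778]
0.22 29 [0.4624 0.0295] [0.5366 0.0774]
0.225 92 [0.4645 0.039 ] [0.5343 0.0774]
0.23 39 [0.4668 0.0398] [0.5362 0.0742]
0.235 11 [0.4658 0.0397] [0.5359 0.0622]
```

View pics/s1c.png

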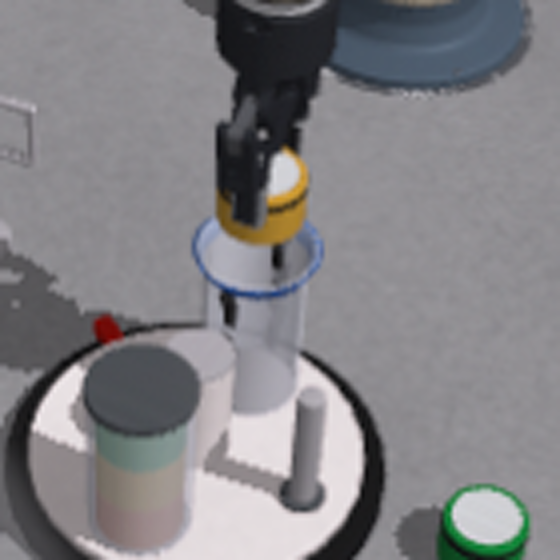

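{"method": "jog_arm", "body": {
  "moves": "0 0 0 0 -0.12 -0.3 0.6;0 0 0 0 -0.12 -0.6 0.6;0 0 0 0 -0.12 -0.9 0.6;0 0 0 0 -0.12 -1.1 0.6;0 0 0 0 -0.12 -1.3 0.6;0 0 0 0 -0.12 -1.4 0.6;0 0 0 0 -0.12 -1.5 0.6;0 0 0 0 -0.12 -1.5 0.6;0 0 0 0 -0.12 -1.5 0.6"
}}

```text
time: 7.53
tool_pos: [0.4976, 0.0459, 0.1676]
orientation: [2.222, 2.221, 0.0]
wrist_force: [0.1, 0.5, -0.4]
gripper_width: 0.0587
grip_force: 44.4
```

{"method": "jog_arm", "body": {
  "moves": "0 0 0 0 0 -0.08 0.6;0 0 0 0 0 -0.16 0.6;0 0 0 0 0 -0.16 0.6"
}}

```text
time: 7.78
tool_pos: [0.4979, 0.0467, 0.165]
orientation: [2.22, 2.221, 0.002]
wrist_force: [-3.5, 1.5, 9.4]
gripper_width: 0.0581
grip_force: 45.7
```

{"method": "jog_arm", "body": {
  "moves": "0 0 0 0 0 -0.16 0;0 0 0 0 0 -0.16 0;0 0 0 0 0 -0.16 0;0 0 0 0 0 -0.16 0;0 0 0 0 0 1 0;0 0 0 0 0 2.5 0;0 0 0 0 0 4.5 0;0 0 0 -1 -3 4.5 0;0 0 0 -3 -10 4.5 0;0 0 0 -3 -10 4.5 0;0 0 0 -3 -10 4.5 0;0 0 0 -3 -10 4.5 0;0 0 0 -3 -10 4.5 0;0 0 0 -3 -10 4.5 0;0 0 0 -3 -10 4.5 0;0 0 0 -3 -10 4.5 0;0 0 0 -3 -10 4.5 0"
}}

```text
time: 9.2
tool_pos: [0.4231, -0.2025, 0.2761]
orientation: [-2.219, -2.224, -0.001]
wrist_force: [-0.3, 0.5, -0.7]
gripper_width: 0.0852
grip_force: 0.0
```

Run:
```python
from h import *
s=manip.sense(); print(s['tool_pos'],s['orientation'])
c=save('scene','s2'); P=cloud(c)
cv2.imwrite('pics/s2c.png',cv2.resize(c['image'][110:290,210:410,::-1],None,fx=4,fy=4,interpolation=cv2.INTER_CUBIC)[:600])
for n,xy,r,a,b in [('cap',(.4975,.047),.034,.13,.2),('handle',(.424,-.207),.022,.15,.18),('loop',(.424,-.18),.03,.11,.162)]:
    p=near(P,xy,r,a,b); print(n,len(p),p.mean(0),np.percentile(p[:,2],[50,90]))
for q in('pusher','pusher_loop','capsule3'): print(q,[(round(r['score'],2),np.round(r['position'],3).tolist()) for r in models.spot_point('scene',q)[:3]])
```

```text
[ 0.4231 -0.2025  0.2761] [-2.2188 -2.2236 -0.0012]
cap 413 [0.5068 0.0511 0.1685] [0.1704 0.1794]
handle 59 [ 0.4279 -0.2026  0.1599] [0.1593 0.1676]
loop 139 [ 0.4279 -0.1856  0.1398] [0.1407 0.1579]
pusher [(0.9, [0.423, -0.208, 0.002])]
pusher_loop [(0.77, [0.426, -0.18, 0.127]), (0.42, [0.789, 0.044, -0.002]), (0.39, [0.498, 0.044, 0.164])]
capsule3 [(0.96, [0.498, 0.042, 0.133]), (0.73, [0.56, 0.24, 0.003]), (0.72, [0.562, -0.295, 0.187])]
```

View pics/s2c.png

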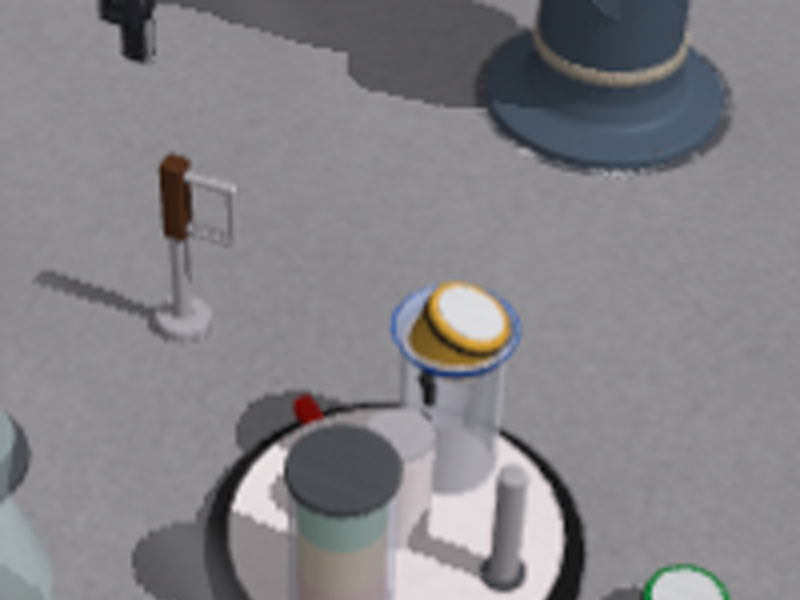

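The capsule rests tilted in the mouth, leaning toward +y, with its lid at crop (470,315). I'll quantify the tilt before packing.

Run:
```python
from h import *
for cam in('scene','top'):
    c=eyes.read_camera(cam); P=cloud(c); im=c['image'].astype(int)
    m=(im.min(-1)>170)&(im.max(-1)-im.min(-1)<25)&(np.hypot(P[...,0]-.4975,P[...,1]-.047)<.045)&(P[...,2]>.14)
    p=P[m]; ctr=p.mean(0); n=np.linalg.svd(p-ctr)[2][2]; n*=np.sign(n[2]); print(cam,len(p),ctr,'n',n,'tilt',np.degrees(np.arccos(n[2])),'z',p[:,2].min(),p[:,2].max(),'base',ctr-.04*n)
    q=near(P,(.4975,.047),.05,.15,.168); print(circ(q))
```

```text
scene 144 [0.4944 0.0535 0.1738] n [-0.1454  0.3252  0.9344] tilt 20.869684247913934 z 0.1625642004859007 0.1827460261102507 base [0.5002 0.0405 0.1364]
(array([0.4996, 0.0452]), 0.04630958288908005)
top 237 [0.4942 0.0564 0.1743] n [-0.1136  0.3594  0.9263] tilt 22.1408762324889 z 0.16094586017841483 0.1856722131823887 base [0.4987 0.042  0.1373]
(array([0.4966, 0.0461]), 0.04514477029442787)
```

{"method": "jog_arm", "body": {
  "moves": "0 0 0 0 -0.14 -1.5 0;0 0 0 0 -0.14 -3 0;0 0 0 0 -0.14 -4.5 0;0 0 0 0 -0.14 -5.5 0;0 0 0 0 -0.14 -6.5 0;0 0 0 0 -0.14 -6.5 0;0 0 0 0 -0.14 -6.5 0.4;0 0 0 0 -0.14 -6.5 0.7;0 0 0 0 -0.14 -6.5 1;0 0 0 0 -0.14 -6.5 1;0 0 0 0 -0.14 -6.5 1;0 0 0 0 -0.14 -6.5 1;0 0 0 0 -0.14 -6.5 1;0 0 0 0 -0.14 -6.5 1;0 0 0 0 -0.14 -6.5 1;0 0 0 0 -0.14 -6.5 1",
  "squeeze": 100
}}

```text
time: 10.83
tool_pos: [0.4228, -0.2081, 0.1147]
orientation: [2.221, 2.22, -0.001]
wrist_force: [-1.3, -0.5, 6.1]
gripper_width: 0.0168
grip_force: 97.5
```

{"method": "jog_arm", "body": {
  "moves": "0 0 0 0 -0.14 1.5 1;0 0 0 0 -0.14 3 1;0 0 0 0 -0.14 4.5 1;0 0 0 0 -0.14 6 1;0 0 0 0 -0.14 8 1;0 0 0 0 -0.14 8 1;0 0 0 2.98 9.9 8 1;0 0 0 2.98 9.9 8 1;0 0 0 2.98 9.9 8 1;0 0 0 2.98 9.9 8 1;0 0 0 2.98 9.9 8 1;0 0 0 2.98 9.9 8 1;0 0 0 2.98 9.9 8 1;0 0 0 2.98 9.9 8 1;0 0 0 2.98 9.9 8 1;0 0 0 2.98 9.9 8 1;0 0 0 2.98 9.9 8 1"
}}

```text
time: 12.25
tool_pos: [0.4966, 0.0378, 0.3131]
orientation: [2.226, 2.217, -0.002]
wrist_force: [-0.2, 0.3, -2.5]
gripper_width: 0.0166
grip_force: 98.6
```

Run:
```python
from h import *
s=manip.sense(); print(s['tool_pos'],s['wrist_force'],s['gripper_width'])
c=save('scene','s3'); P=cloud(c)
cv2.imwrite('pics/s3c.png',cv2.resize(c['image'][90:240,260:410,::-1],None,fx=4,fy=4,interpolation=cv2.INTER_CUBIC))
for a,b in((.19,.205),(.205,.218),(.22,.24),(.24,.28)):
    p=near(P,(.4975,.0415),.035,a,b); 
    if len(p): print(a,len(p),p.min(0),p.max(0))
for q in('pusher','pusher_loop'): print(q,[(round(r['score'],2),np.round(r['position'],3).tolist()) for r in models.spot_point('scene',q)[:3]])
```

```text
[0.4966 0.0378 0.3131] [-0.2235  0.2634 -2.5299] 0.016605338561835194
0.19 31 [0.4959 0.0171 0.1981] [0.522  0.0605 0.2047]
0.205 134 [0.4792 0.0183 0.2052] [0.5214 0.0607 0.2175]
0.22 34 [0.4958 0.0329 0.2203] [0.5084 0.0478 0.2397]
0.24 62 [0.4932 0.033  0.241 ] [0.5068 0.0465 0.2798]
pusher [(0.76, [0.499, 0.04, 0.2])]
pusher_loop [(0.87, [0.499, 0.066, 0.328])]
```

View pics/s3c.png

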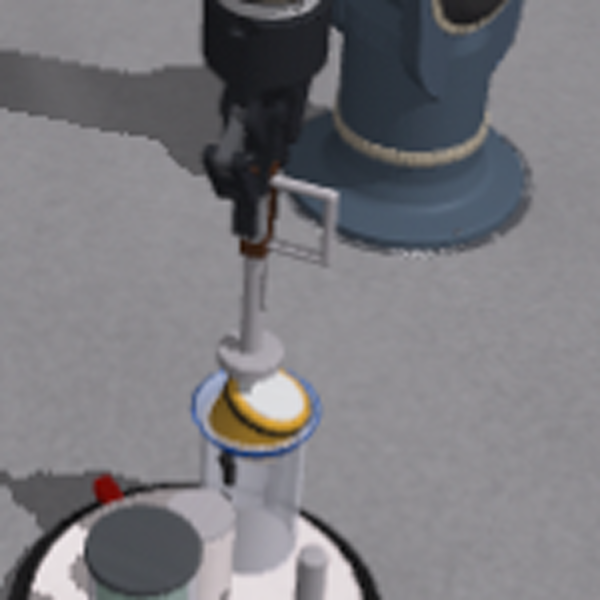

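The foot hangs upright above the raised lid edge. Pressing there should right the capsule.

{"method": "jog_arm", "body": {
  "moves": "0 0 0 0 0 -0.3 1;0 0 0 0 0 -0.5 1;0 0 0 0 0 -0.7 1;0 0 0 0 0 -0.9 1;0 0 0 0 0 -1 1;0 0 0 0 0 -1.1 1;0 0 0 0 0 -1.1 1"
}}

```text
time: 12.98
tool_pos: [0.497, 0.0399, 0.2855]
orientation: [-2.222, -2.22, -0.001]
wrist_force: [0.2, 0.4, -2.5]
gripper_width: 0.0166
grip_force: 98.6
```

```bash
cat >> h.py <<'E'
def lid(cam='top',xy=(.4975,.047),zmin=.03):
    c=eyes.read_camera(cam); P=cloud(c); im=c['image'].astype(int)
    m=(im.min(-1)>170)&(im.max(-1)-im.min(-1)<25)&(np.hypot(P[...,0]-xy[0],P[...,1]-xy[1])<.045)&(P[...,2]>zmin)
    p=P[m]; ctr=p.mean(0); n=np.linalg.svd(p-ctr)[2][2]; n*=np.sign(n[2]); print(cam,len(p),ctr,'n',n,'tilt',np.degrees(np.arccos(n[2])),'z',p[:,2].min(),p[:,2].max())
E
python3 - <<'E'
from h import *
lid('scene',zmin=.14)
c=save('scene','s4')
cv2.imwrite('pics/s4c.png',cv2.resize(c['image'][110:240,260:410,::-1],None,fx=4,fy=4,interpolation=cv2.INTER_CUBIC))
E
```

```text
scene 62 [0.4978 0.0654 0.1973] n [-0.3317 -0.9415  0.0588] tilt 86.62992681413685 z 0.16220743442674435 0.3320031554684316
```

View pics/s4c.png

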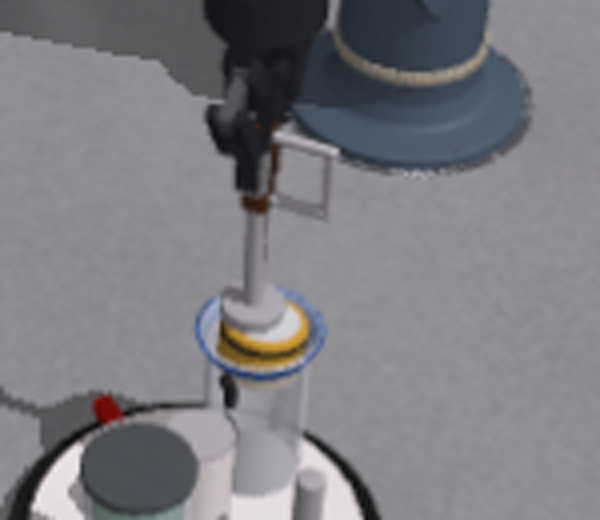

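Righted. Now centre the foot and press down in steps.

{"method": "jog_arm", "body": {
  "moves": "0 0 0 0 0.22 0 1;0 0 0 0 0.22 -0.2 1;0 0 0 0 0.22 -0.4 1;0 0 0 0 0.22 -0.6 1;0 0 0 0 0.22 -0.8 1;0 0 0 0 0.22 -1 1;0 0 0 0 0.22 -1.2 1;0 0 0 0 0.22 -1.4 1;0 0 0 0 0.22 -1.6 1;0 0 0 0 0.22 -1.6 1"
}}

```text
time: 13.92
tool_pos: [0.4964, 0.045, 0.245]
orientation: [-2.221, -2.22, 0.002]
wrist_force: [1.4, 0.2, -1.9]
gripper_width: 0.0165
grip_force: 99.0
```

{"method": "jog_arm", "body": {
  "moves": "0 0 0 0 0 -0.2 1;0 0 0 0 0 -0.4 1;0 0 0 0 0 -0.6 1;0 0 0 0 0 -0.8 1;0 0 0 0 0 -1 1;0 0 0 0 0 -1.2 1;0 0 0 0 0 -1.4 1;0 0 0 0 0 -1.6 1;0 0 0 0 0 -1.8 1;0 0 0 0 0 -2 1;0 0 0 0 0 -2.1 1;0 0 0 0 0 -2.1 1"
}}

```text
time: 14.92
tool_pos: [0.497, 0.0456, 0.1932]
orientation: [-2.221, -2.221, -0.0]
wrist_force: [1.7, -0.5, 2.2]
gripper_width: 0.017
grip_force: 99.4
```

Run:
```python
from h import *
c=save('scene','s5')
cv2.imwrite('pics/s5c.png',cv2.resize(c['image'][110:240,260:410,::-1],None,fx=4,fy=4,interpolation=cv2.INTER_CUBIC))
```

```text
(no output)
```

View pics/s5c.png

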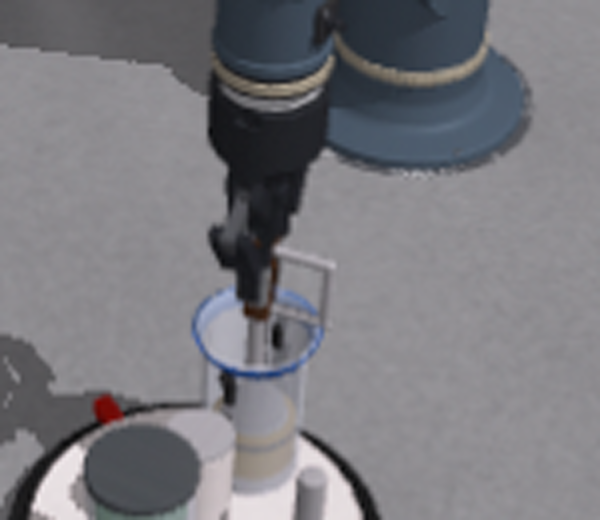

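{"method": "jog_arm", "body": {
  "moves": "0 0 0 0 0 -0.15 1;0 0 0 0 0 -0.3 1;0 0 0 0 0 -0.4 1;0 0 0 0 0 -0.5 1;0 0 0 0 0 -0.5 1;0 0 0 0 0 -0.5 1"
}}

```text
time: 15.47
tool_pos: [0.4969, 0.0458, 0.1827]
orientation: [2.222, 2.22, -0.001]
wrist_force: [-4.7, -0.4, 17.9]
gripper_width: 0.017
grip_force: 101.6
```

{"method": "jog_arm", "body": {
  "moves": "0 0 0 0 0 1.5 1;0 0 0 0 0 3 1;0 0 0 0 0 4.5 1;0 0 0 0 0 6 1;0 0 0 0 0 6 1;0 0 0 -2.96 -10.1 6 1;0 0 0 -2.96 -10.1 6 1;0 0 0 -2.96 -10.1 6 1;0 0 0 -2.96 -10.1 6 1;0 0 0 -2.96 -10.1 6 1;0 0 0 -2.96 -10.1 6 1;0 0 0 -2.96 -10.1 6 1;0 0 0 -2.96 -10.1 6 1;0 0 0 -2.96 -10.1 4.5 1;0 0 0 -2.96 -10.1 3 1;0 0 0 -2.96 -10.1 1.5 1;0 0 0 -2.96 -10.1 0 1;0 0 0 -2.96 -10.1 -1.2 1;0 0 0 -2.96 -10.1 -2.2 1;0 0 0 -2.96 -10.1 -2.2 1"
}}

```text
time: 17.13
tool_pos: [0.418, -0.2041, 0.1204]
orientation: [-2.21, -2.214, 0.006]
wrist_force: [-0.7, 0.5, -2.6]
gripper_width: 0.0169
grip_force: 99.0
```

{"method": "jog_arm", "body": {
  "moves": "0 0 0 0 0 0 1;0 0 0 0 0 -0.1 1;0 0 0 0 0 -0.2 1;0 0 0 0 0 -0.3 1;0 0 0 0 0 -0.3 1"
}}

```text
time: 17.55
tool_pos: [0.4232, -0.2074, 0.1192]
orientation: [2.221, 2.22, 0.0]
wrist_force: [0.0, 0.8, -1.6]
gripper_width: 0.0169
grip_force: 99.1
```

{"method": "jog_arm", "body": {
  "moves": "0 0 0 0 0 -0.08 1;0 0 0 0 0 -0.15 1;0 0 0 0 0 -0.2 1;0 0 0 0 0 -0.2 1"
}}

```text
time: 17.88
tool_pos: [0.4234, -0.2074, 0.1148]
orientation: [2.222, 2.22, -0.001]
wrist_force: [-3.4, 1.1, 8.3]
gripper_width: 0.017
grip_force: 100.5
```

{"method": "jog_arm", "body": {
  "moves": "0 0 0 0 0 0.05 0.6;0 0 0 0 0 0.1 0;0 0 0 0 0 0.1 0;0 0 0 0 0 0.1 0;0 0 0 0 0 0.1 0;0 0 0 0 0 1.5 0;0 0 0 0 0 3 0;0 0 0 0 0 4.5 0;0 0 0 0 0 6 0;0 0 0 0 0 7 0;0 0 0 5.4 17 7 0;0 0 0 5.4 17 7 0;0 0 0 5.4 17 7 0;0 0 0 5.4 17 7 0;0 0 0 5.4 17 7 0;0 0 0 5.4 17 7 0;0 0 0 5.4 17 7 0;0 0 0 5.4 17 7 0;0 0 0 5.4 17 7 0;0 0 0 5.4 17 7 0",
  "squeeze": 40
}}

```text
time: 19.55
tool_pos: [0.5495, 0.1916, 0.2883]
orientation: [2.222, 2.22, -0.001]
wrist_force: [1.2, -0.5, 0.8]
gripper_width: 0.0856
grip_force: 0.0
```

Run:
```python
from h import *
s=manip.sense(); print(s['tool_pos'])
for cam in('scene','top'):
    P=cloud(eyes.read_camera(cam))
    print([(round(r['score'],2),np.round(r['position'],3).tolist()) for r in models.spot_point(cam,'capsule3')[:3]], [(round(r['score'],2),np.round(r['position'],3).tolist()) for r in models.spot_point(cam,'pusher')[:2]])
    for xy,r,a,b in(((.56,.245),.06,.034,.05),((.424,-.207),.022,.15,.18)):
        p=near(P,xy,r,a,b); print(len(p),p.mean(0) if len(p) else '',circ(p) if len(p) else '')
lid('top',zmin=.04)
```

```text
[0.5495 0.1916 0.2883]
[(0.8, [0.513, 0.235, 0.004])] [(0.55, [0.425, -0.206, 0.003])]
220 [0.5229 0.2369 0.0409] (array([0.516 , 0.2354]), 0.03058559074997902)
61 [ 0.4284 -0.2026  0.1597] (array([ 0.4271, -0.2016]), 0.014637189917266369)
[(0.77, [0.498, 0.051, 0.027])] [(0.48, [0.422, -0.207, 0.001])]
0  
68 [ 0.4223 -0.2014  0.1637] (array([ 0.4222, -0.2002]), 0.014922606758773327)
top 29 [0.5105 0.0207 0.1556] n [0.161  0.0244 0.9867] tilt 9.369575963512592 z 0.14974228610808238 0.16210846607584073
```

The green capsule was knocked to about (0.515, 0.236). I'll measure it again.

Run:
```python
from h import *
P=cloud(eyes.read_camera('scene'))
p=near(P,(.514,.235),.045,.034,.05); print(len(p),p.mean(0),circ(p),p.min(0),p.max(0))
print([(round(r['score'],2),np.round(r['position'],3).tolist()) for r in models.spot_point('scene','capsule3')[:3]])
```

```text
308 [0.5147 0.2349 0.0411] (array([0.5113, 0.2348]), 0.032875992357730865) [0.4799 0.2051 0.0341] [0.5439 0.265  0.0474]
[(0.79, [0.511, 0.234, 0.005])]
```

{"method": "jog_arm", "body": {
  "moves": "0 0 0 -1.54 1.74 -3 0;0 0 0 -1.54 1.74 -3 0;0 0 0 -1.54 1.74 -5 0;0 0 0 -1.54 1.74 -7 0;0 0 0 -1.54 1.74 -7 0;0 0 0 -1.54 1.74 -7 0;0 0 0 -1.54 1.74 -7 0"
}}

```text
time: 20.58
tool_pos: [0.5105, 0.2323, 0.1133]
orientation: [-2.223, -2.219, 0.003]
wrist_force: [0.5, 0.6, 0.6]
gripper_width: 0.0852
grip_force: 0.0
```

{"method": "jog_arm", "body": {
  "moves": "0 0 0 0.02 0.11 -1.5 0;0 0 0 0.02 0.11 -2.8 0;0 0 0 0.02 0.11 -3.85 0;0 0 0 0.02 0.11 -3.85 0;0 0 0 0.02 0.11 -3.85 0;0 0 0 0.02 0.11 -3.85 0.5;0 0 0 0.02 0.11 -3.85 0.6;0 0 0 0.02 0.11 -3.85 0.6;0 0 0 0.02 0.11 -3.85 0.6;0 0 0 0.02 0.11 -3.85 0.6;0 0 0 0.02 0.11 -3.85 0.6;0 0 0 0.02 0.11 -3.85 0.6",
  "squeeze": 40
}}

```text
time: 21.58
tool_pos: [0.513, 0.2371, 0.0204]
orientation: [2.221, 2.219, 0.007]
wrist_force: [-0.8, -0.2, 7.6]
gripper_width: 0.0583
grip_force: 41.7
```

{"method": "jog_arm", "body": {
  "moves": "0 0 0 0 0 1.5 0.6;0 0 0 0 0 3 0.6;0 0 0 0 0 4.5 0.6;0 0 0 0 0 6 0.6;0 0 0 0 0 7.6 0.6;0 0 0 -0.62 -7.62 7.6 0.6;0 0 0 -0.62 -7.62 7.6 0.6;0 0 0 -0.62 -7.62 7.6 0.6;0 0 0 -0.62 -7.62 7.6 0.6;0 0 0 -0.62 -7.62 7.6 0.6;0 0 0 -0.62 -7.62 7.6 0.6;0 0 0 -0.62 -7.62 7.6 0.6;0 0 0 -0.62 -7.62 7.6 0.6;0 0 0 -0.62 -7.62 7.6 0.6"
}}

```text
time: 22.75
tool_pos: [0.4958, 0.0474, 0.2081]
orientation: [2.218, 2.223, 0.002]
wrist_force: [-0.4, -0.7, -0.9]
gripper_width: 0.0581
grip_force: 44.5
```

Run:
```python
from h import *
P=cloud(eyes.read_camera('scene')); s=manip.sense(); t=s['tool_pos']; print(t,s['orientation'],s['wrist_force'])
p=near(P,t,.04,.18,.23)
for a in np.arange(.18,.23,.005):
    q=p[(p[:,2]>=a)&(p[:,2]<a+.005)]
    if len(q)>3:print(round(a,3),len(q),q[:,:2].min(0),q[:,:2].max(0))
q=near(P,(.4975,.047),.05,.15,.168);print(q.min(0),q.max(0))
```

```text
[0.4957 0.0475 0.2079] [2.2183 2.2241 0.0019] [ 0.5101  0.208  -0.5578]
0.185 8 [0.503  0.0269] [0.5247 0.0727]
0.19 25 [0.4951 0.024 ] [0.528  0.0751]
0.195 33 [0.4946 0.0233] [0.5284 0.0752]
0.2 32 [0.5013 0.0227] [0.5287 0.074 ]
0.205 18 [0.489  0.0278] [0.5285 0.0755]
0.21 24 [0.4986 0.022 ] [0.5326 0.0758]
0.215 25 [0.4612 0.0265] [0.5318 0.0754]
0.22 36 [0.4663 0.0232] [0.5325 0.0758]
0.225 100 [0.462  0.0279] [0.5351 0.0733]
[0.4615 0.0024 0.1501] [0.545  0.0896 0.1637]
```

{"method": "jog_arm", "body": {
  "moves": "0 0 0 0.05 -0.13 -0.4 0.6;0 0 0 0.05 -0.13 -0.8 0.6;0 0 0 0.05 -0.13 -1.1 0.6;0 0 0 0.05 -0.13 -1.3 0.6;0 0 0 0.05 -0.13 -1.5 0.6;0 0 0 0.05 -0.13 -1.6 0.6;0 0 0 0.05 -0.13 -1.7 0.6;0 0 0 0.05 -0.13 -1.7 0.6"
}}

```text
time: 23.47
tool_pos: [0.4973, 0.0438, 0.1652]
orientation: [2.22, 2.223, 0.003]
wrist_force: [-0.3, 3.5, -0.2]
gripper_width: 0.0588
grip_force: 45.5
```

{"method": "jog_arm", "body": {
  "moves": "0 0 0 0 0.06 -0.06 0.6;0 0 0 0 0.06 -0.12 0.6;0 0 0 0 0.06 -0.16 0.6;0 0 0 0 0.06 -0.16 0.6"
}}

```text
time: 23.8
tool_pos: [0.4969, 0.0442, 0.1604]
orientation: [-2.221, -2.221, -0.001]
wrist_force: [0.5, 2.1, -0.9]
gripper_width: 0.0587
grip_force: 45.6
```

{"method": "jog_arm", "body": {
  "moves": "0 0 0 0 0 -0.06 0.6;0 0 0 0 0 -0.1 0.6;0 0 0 0 0 -0.1 0.6"
}}

```text
time: 24.05
tool_pos: [0.4969, 0.0439, 0.1581]
orientation: [-2.222, -2.221, -0.0]
wrist_force: [-0.1, 2.1, -1.2]
gripper_width: 0.0583
grip_force: 45.6
```

Release here, rise, and go to the pusher.

{"method": "jog_arm", "body": {
  "moves": "0 0 0 0 0 0 0.3;0 0 0 0 0 0 0;0 0 0 0 0 0 0;0 0 0 0 0 0.3 0;0 0 0 0 0 1 0;0 0 0 0 0 2.5 0;0 0 0 0 0 4.5 0;0 0 0 -1 -3 4.7 0;0 0 0 -2.96 -10 4.7 0;0 0 0 -2.96 -10 4.7 0;0 0 0 -2.96 -10 4.7 0;0 0 0 -2.96 -10 4.7 0;0 0 0 -2.96 -10 4.7 0;0 0 0 -2.96 -10 4.7 0;0 0 0 -2.96 -10 4.7 0;0 0 0 -2.96 -10 4.7 0;0 0 0 -2.96 -10 4.7 0"
}}

```text
time: 25.47
tool_pos: [0.4234, -0.2045, 0.2762]
orientation: [2.219, 2.223, 0.001]
wrist_force: [-0.0, 0.5, 0.4]
gripper_width: 0.0856
grip_force: 0.0
```

Run:
```python
from h import *
s=manip.sense(); print(s['tool_pos'],s['orientation'])
c=save('scene','s6'); P=cloud(c)
cv2.imwrite('pics/s6c.png',cv2.resize(c['image'][110:290,210:410,::-1],None,fx=4,fy=4,interpolation=cv2.INTER_CUBIC)[:600])
lid('scene',zmin=.14);lid('top',zmin=.14)
p=near(P,(.424,-.207),.022,.15,.18); print(p.mean(0))
```

```text
[ 0.4234 -0.2045  0.2762] [2.2193 2.2235 0.001 ]
scene 149 [0.4945 0.0488 0.168 ] n [-0.0895  0.1276  0.9878] tilt 8.967015971078322 z 0.15912314663851412 0.17422127574085067
top 254 [0.4948 0.0508 0.1691] n [-0.0563  0.142   0.9883] tilt 8.786054255738385 z 0.15682551164281322 0.1765100499016783
[ 0.4282 -0.2018  0.1608]
```

View pics/s6c.png

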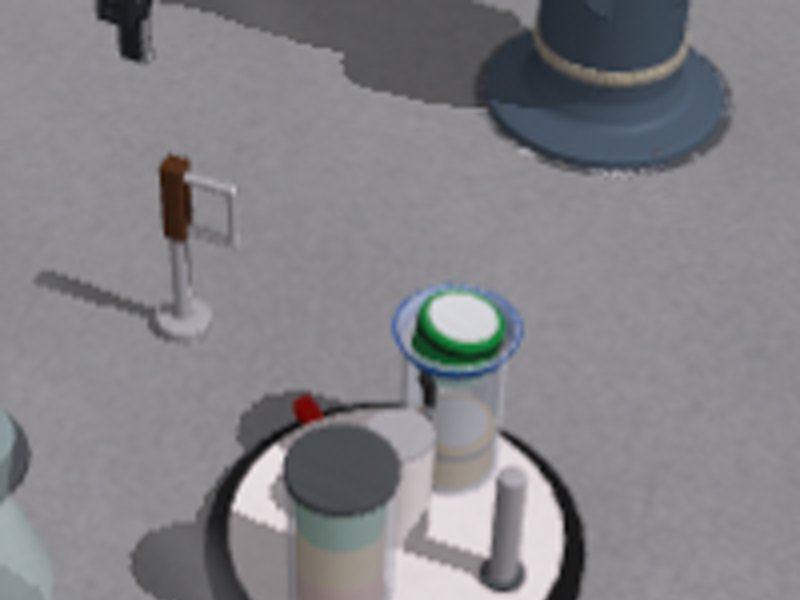

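The green capsule sits in the mouth with a mild 9° tilt, and brass is at the floor. I'll repeat the pusher routine.

{"method": "jog_arm", "body": {
  "moves": "0 0 0 0 -0.1 -1.5 0;0 0 0 0 -0.1 -3 0;0 0 0 0 -0.1 -4.5 0;0 0 0 0 -0.1 -5.5 0;0 0 0 0 -0.1 -6.5 0;0 0 0 0 -0.1 -6.5 0;0 0 0 0 -0.1 -6.5 0.4;0 0 0 0 -0.1 -6.5 0.7;0 0 0 0 -0.1 -6.5 1;0 0 0 0 -0.1 -6.5 1;0 0 0 0 -0.1 -6.5 1;0 0 0 0 -0.1 -6.5 1;0 0 0 0 -0.1 -6.5 1;0 0 0 0 -0.1 -6.5 1;0 0 0 0 -0.1 -6.5 1;0 0 0 0 -0.1 -6.5 1",
  "squeeze": 100
}}

```text
time: 26.95
tool_pos: [0.4237, -0.2091, 0.1145]
orientation: [2.221, 2.219, 0.0]
wrist_force: [-0.7, 0.3, 6.8]
gripper_width: 0.0167
grip_force: 98.4
```

{"method": "jog_arm", "body": {
  "moves": "0 0 0 0 0 1.5 1;0 0 0 0 0 3 1;0 0 0 0 0 4.5 1;0 0 0 0 0 6 1;0 0 0 0 0 8 1;0 0 0 0 0 8 1;0 0 0 2.96 10.06 8 1;0 0 0 2.96 10.06 8 1;0 0 0 2.96 10.06 8 1;0 0 0 2.96 10.06 8 1;0 0 0 2.96 10.06 8 1;0 0 0 2.96 10.06 8 1;0 0 0 2.96 10.06 8 1;0 0 0 2.96 10.06 8 1;0 0 0 2.96 10.06 8 1;0 0 0 2.96 10.06 8 1;0 0 0 2.96 10.06 8 1;0 0 0 2.96 10.06 8 1"
}}

```text
time: 28.45
tool_pos: [0.4967, 0.0413, 0.3131]
orientation: [2.225, 2.218, -0.001]
wrist_force: [-0.1, -1.0, -2.4]
gripper_width: 0.0166
grip_force: 98.8
```

Lower to the lid and right the capsule, then centre (TCP y 0.0455) and press.

{"method": "jog_arm", "body": {
  "moves": "0 0 0 0 0 -0.4 1;0 0 0 0 0 -0.7 1;0 0 0 0 0 -1 1;0 0 0 0 0 -1.2 1;0 0 0 0 0 -1.4 1;0 0 0 0 0.15 -1.6 1;0 0 0 0 0.15 -1.8 1;0 0 0 0 0.15 -2 1;0 0 0 0 0.15 -2.2 1;0 0 0 0 0.15 -2.4 1;0 0 0 0 0.15 -2.6 1;0 0 0 0 0.15 -2.6 1"
}}

```text
time: 29.45
tool_pos: [0.4975, 0.047, 0.2482]
orientation: [2.221, 2.221, 0.002]
wrist_force: [0.9, -0.7, -0.6]
gripper_width: 0.017
grip_force: 99.1
```

{"method": "jog_arm", "body": {
  "moves": "0 0 0 0 0 -0.2 1;0 0 0 0 0 -0.4 1;0 0 0 0 0 -0.6 1;0 0 0 0 0 -0.75 1;0 0 0 0 0 -0.9 1;0 0 0 0 0 -1 1;0 0 0 0 0 -1.1 1;0 0 0 0 0 -1.1 1;0 0 0 0 0 -1.1 1"
}}

```text
time: 30.2
tool_pos: [0.4977, 0.0474, 0.2225]
orientation: [2.221, 2.22, 0.002]
wrist_force: [-0.3, -0.2, 11.9]
gripper_width: 0.0171
grip_force: 100.8
```

{"method": "jog_arm", "body": {
  "moves": "0 0 0 0 0 -0.06 1;0 0 0 0 0 -0.12 1;0 0 0 0 0 -0.12 1;0 0 0 0 0 -0.12 1"
}}

```text
time: 30.53
tool_pos: [0.4982, 0.0479, 0.2224]
orientation: [2.221, 2.218, 0.002]
wrist_force: [-7.3, -2.5, 31.1]
gripper_width: 0.0168
grip_force: 103.4
```

{"method": "jog_arm", "body": {
  "moves": "0 0 0 0 0 1.5 1;0 0 0 0 0 3 1;0 0 0 0 0 5 1;0 0 0 0 0 5 1;0 0 0 -1.1 -15 5 1;0 0 0 -1.1 -15 5 1;0 0 0 -1.1 -15 5 1;0 0 0 -1.1 -15 5 1;0 0 0 -1.1 -15 5 1;0 0 0 -1.1 -15 5 1;0 0 0 -1.1 -15 5 1;0 0 0 -1.1 -15 5 1;0 0 0 -1.1 -15 5 1;0 0 0 -1.1 -15 5 1;0 0 0 -1.1 -15 4 1;0 0 0 -1.1 -15 2 1;0 0 0 -1.1 -15 0 1;0 0 0 -1.1 -15 -1.8 1;0 0 0 -1.1 -15 -1.8 1;0 0 0 -1.1 -15 -1.8 1"
}}

```text
time: 32.2
tool_pos: [0.4649, -0.3252, 0.1659]
orientation: [-2.211, -2.211, 0.003]
wrist_force: [-0.1, 0.1, -3.3]
gripper_width: 0.0168
grip_force: 98.9
```

Run:
```python
from h import *
s=manip.sense(); print(s['tool_pos'],s['orientation'],s['wrist_force'])
c=save('scene','s7'); P=cloud(c)
for cam in('scene','top'):
    if cam=='top': P=cloud(eyes.read_camera(cam))
    for q in('pusher','pusher_loop','hook_tip','hook_seat'): print(cam,q,[(round(r['score'],2),np.round(r['position'],3).tolist()) for r in models.spot_point(cam,q)[:3]])
    p=near(P,(.47,-.295),.04,.2,.225)
    print('loop top',len(p),p.min(0) if len(p) else'',p.max(0) if len(p) else '')
cv2.imwrite('pics/s7c.png',cv2.resize(c['image'][90:240,140:330,::-1],None,fx=4,fy=4,interpolation=cv2.INTER_CUBIC))
lid('top',zmin=.1);
```

```text
[ 0.4649 -0.3252  0.1659] [-2.2108 -2.2114  0.0028] [-0.0604  0.1371 -3.3283]
scene pusher [(0.7, [0.465, -0.323, 0.051])]
scene pusher_loop [(0.83, [0.464, -0.294, 0.18])]
scene hook_tip [(0.75, [0.557, -0.475, 0.285]), (0.72, [0.534, -0.299, 0.195]), (0.72, [0.627, -0.292, -0.002])]
scene hook_seat [(0.67, [0.566, -0.298, 0.185]), (0.64, [0.598, -0.48, 0.266]), (0.39, [0.464, -0.324, 0.051])]
loop top 118 [ 0.437  -0.3335  0.2007] [ 0.5024 -0.2707  0.2249]
top pusher [(0.68, [0.472, -0.327, 0.06])]
top pusher_loop [(0.78, [0.469, -0.301, 0.187]), (0.58, [0.469, -0.326, 0.061])]
top hook_tip [(0.66, [0.55, -0.477, 0.281]), (0.62, [0.534, -0.301, 0.196]), (0.52, [0.501, 0.051, 0.03])]
top hook_seat [(0.91, [0.567, -0.303, 0.186]), (0.86, [0.602, -0.485, 0.267])]
loop top 84 [ 0.4405 -0.3208  0.2005] [ 0.4915 -0.2729  0.2243]
top 89 [0.4968 0.0385 0.1102] n [0.0253 0.8521 0.5228] tilt 58.477880960467914 z 0.10454329948008056 0.1577932779923794
```

View pics/s7c.png

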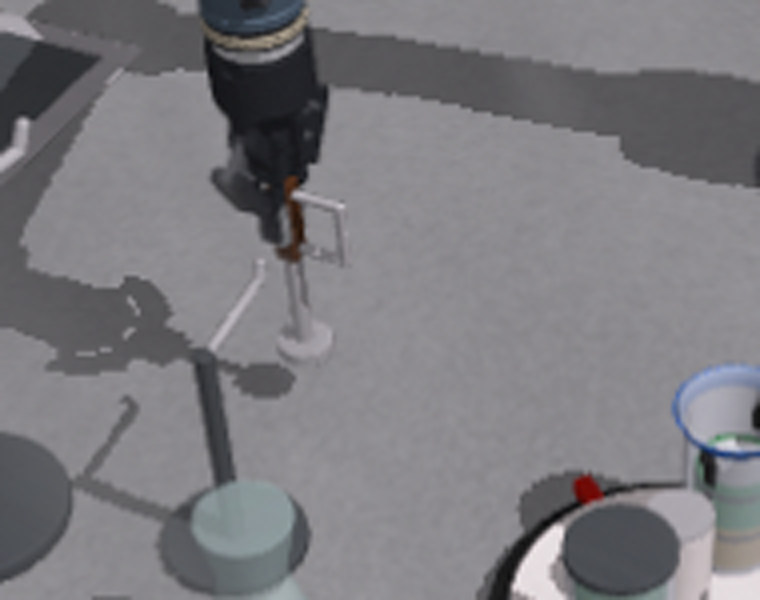

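Green is stacked on brass in the tube. The loop hangs in front of the tip, level with the prong, so I thread it along +x.

{"method": "jog_arm", "body": {
  "moves": "0 0 0 0 0 0 1;0 0 0 0 0 0 1;0 0 0 0 0 0 1"
}}

```text
time: 33.0
tool_pos: [0.4694, -0.3283, 0.1729]
orientation: [2.222, 2.221, 0.0]
wrist_force: [-0.5, 0.3, -1.9]
gripper_width: 0.0163
grip_force: 98.9
```

{"method": "jog_arm", "body": {
  "moves": "0 0 0 0.5 0.05 0.12 1;0 0 0 1 0.05 0.12 1;0 0 0 1.5 0.06 0.12 1;0 0 0 2 0.08 0.12 1;0 0 0 2.5 0.08 0.12 1;0 0 0 3 0.09 0.12 1;0 0 0 3.4 0.1 0.12 1;0 0 0 3.85 0.1 0.12 1;0 0 0 3.85 0.1 0.12 1;0 0 0 3.85 0.1 0.12 1"
}}

```text
time: 33.83
tool_pos: [0.5661, -0.3254, 0.1754]
orientation: [-2.22, -2.221, -0.0]
wrist_force: [-0.7, -0.4, -2.3]
gripper_width: 0.0169
grip_force: 99.1
```

Run:
```python
from h import *
s=manip.sense(); print(s['tool_pos'],s['orientation'],s['wrist_force'])
c=save('scene','s8')
cv2.imwrite('pics/s8c.png',cv2.resize(c['image'][110:230,150:290,::-1],None,fx=5,fy=5,interpolation=cv2.INTER_CUBIC))
```

```text
[ 0.5661 -0.3254  0.1754] [-2.2204 -2.2213 -0.0001] [-0.7218 -0.3833 -2.2707]
```

View pics/s8c.png

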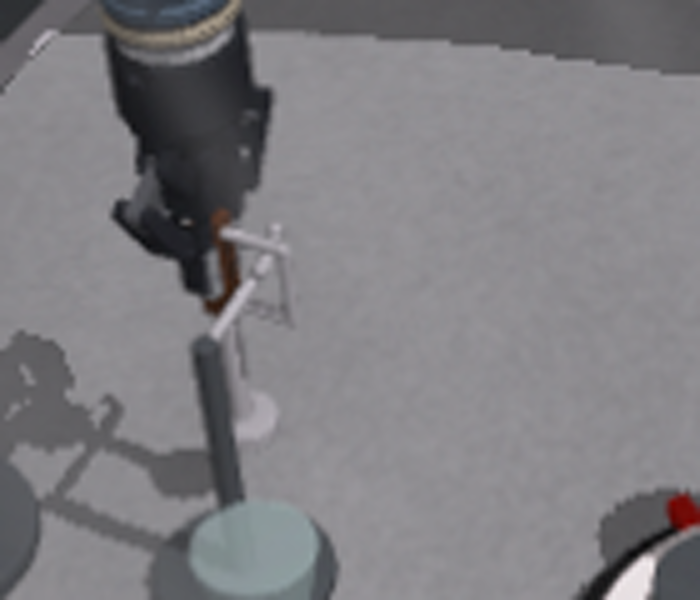

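The prong runs through the loop, with the tip visible at crop (277,230) on the far side. I lower it onto the prong.

{"method": "jog_arm", "body": {
  "moves": "0 0 0 0 0 -0.2 1;0 0 0 0 0 -0.4 1;0 0 0 0 0 -0.6 1;0 0 0 0 0 -0.7 1;0 0 0 0 0 -0.8 1;0 0 0 0 0 -0.86 1;0 0 0 0 0 -0.9 1;0 0 0 0 0 -0.9 1"
}}

```text
time: 34.55
tool_pos: [0.5656, -0.3259, 0.1534]
orientation: [-2.222, -2.221, 0.0]
wrist_force: [-0.6, 0.1, -1.8]
gripper_width: 0.0167
grip_force: 99.2
```

{"method": "jog_arm", "body": {
  "moves": "0 0 0 0 0 -0.05 1;0 0 0 0 0 -0.1 1;0 0 0 0 0 -0.1 1"
}}

```text
time: 34.8
tool_pos: [0.5659, -0.326, 0.1528]
orientation: [2.221, 2.22, -0.0]
wrist_force: [-3.7, 0.5, 6.6]
gripper_width: 0.0168
grip_force: 100.8
```

{"method": "jog_arm", "body": {
  "moves": "0 0 0 0 0 0 0.85;0 0 0 0 0 0 0.7;0 0 0 0 0 0 0.5;0 0 0 0 0 0 0.5;0 0 0 0 0 0 0.5;0 0 0 0 0 0 0.5;0 0 0 0 0 0 0.5;0 0 0 0 0 0 0.5"
}}

```text
time: 35.47
tool_pos: [0.5657, -0.3258, 0.1507]
orientation: [-2.222, -2.221, -0.0]
wrist_force: [0.5, -0.3, 0.4]
gripper_width: 0.0425
grip_force: 0.0
```

{"method": "jog_arm", "body": {
  "moves": "0 0 0 0 0 0.3 0.5;0 0 0 0 0 0.6 0.5;0 0 0 0 0 1 0.5;0 0 0 0 0 1.6 0.5;0 0 0 0 0 2.4 0.5;0 0 0 0 0 3.5 0.5;0 0 0 0 0 5 0.5;0 0 0 0 0 6.5 0.5;0 0 0 0 0 6.5 0.5"
}}

```text
time: 36.22
tool_pos: [0.5695, -0.3263, 0.3237]
orientation: [2.211, 2.21, 0.008]
wrist_force: [1.4, -0.4, 1.6]
gripper_width: 0.0426
grip_force: 0.0
```

Run:
```python
from h import *
s=manip.sense(); print(s['tool_pos'],s['orientation'],s['wrist_force'],s['gripper_width'])
c=save('scene','s9')
cv2.imwrite('pics/s9c.png',cv2.resize(c['image'][110:260,170:360,::-1],None,fx=4,fy=4,interpolation=cv2.INTER_CUBIC))
```

```text
[ 0.5695 -0.3263  0.3237] [2.2113 2.21   0.0085] [ 1.3536 -0.3886  1.5512] 0.04261354520010054
```

View pics/s9c.png

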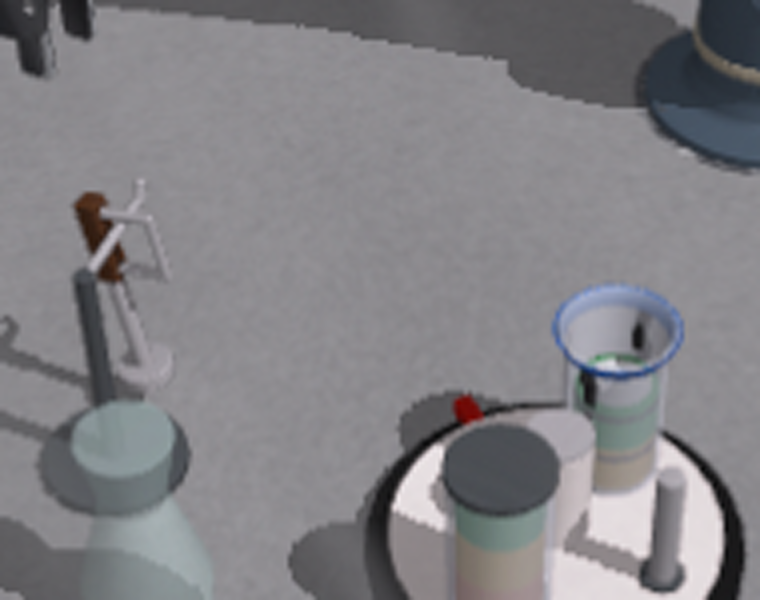

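The pusher hangs on the hook by its loop and leans slightly, and the green-on-brass stack shows no gap. Next is the carousel: shut the fingers and approach the +x side of the post.

{"method": "jog_arm", "body": {
  "moves": "0 0 0 1 3 0.5 0.5;0 0 0 2.4 17.9 0.5 1;0 0 0 2.4 17.9 0.5 1;0 0 0 2.4 17.9 0.5 1;0 0 0 2.4 17.9 0.5 1;0 0 0 2.4 17.9 0.5 1;0 0 0 2.4 17.9 0.5 1;0 0 0 2.4 17.9 0.5 1;0 0 0 2.4 17.9 0.5 1;0 0 0 2.4 17.9 0.5 1;0 0 0 2.4 17.9 0.5 1;0 0 0 2.4 17.9 0.5 1;0 0 0 2.4 17.9 0.5 1;0 0 0 2.4 17.9 0.5 1;0 0 0 2.4 17.9 0.5 1",
  "squeeze": 30
}}

```text
time: 37.52
tool_pos: [0.6259, 0.1196, 0.3255]
orientation: [2.225, 2.218, -0.002]
wrist_force: [0.1, -0.1, -0.3]
gripper_width: -0.0002
grip_force: 0.0
```

Run:
```python
from h import *
s=manip.sense(); print(s['tool_pos'],s['gripper_width'])
for cam in('scene','top'):
    eyes.read_camera(cam)
    for q in('post_top','hook_seat','pusher_loop'): print(cam,q,[(round(r['score'],2),np.round(r['position'],3).tolist()) for r in models.spot_point(cam,q)[:2]])
```

```text
[0.6259 0.1196 0.3255] -0.0001827066280767007
scene post_top [(0.66, [0.587, 0.123, 0.127]), (0.41, [0.625, -0.292, 0.001])]
scene hook_seat [(0.93, [0.565, -0.296, 0.186]), (0.87, [0.598, -0.476, 0.263])]
scene pusher_loop [(0.88, [0.567, -0.29, 0.172])]
top post_top []
top hook_seat [(0.8, [0.565, -0.304, 0.182]), (0.72, [0.603, -0.483, 0.266])]
top pusher_loop [(0.53, [0.566, -0.295, 0.169])]
```

Descend behind the post.

{"method": "jog_arm", "body": {
  "moves": "0 0 0 0 0.05 -1.5 1;0 0 0 0 0.05 -3 1;0 0 0 0 0.05 -4.5 1;0 0 0 0 0.05 -6 1;0 0 0 0 0.05 -7.5 1;0 0 0 0 0.05 -9.2 1;0 0 0 0 0.05 -9.2 1;0 0 0 0 0.05 -9.2 1;0 0 0 0 0.05 -9.2 1"
}}

```text
time: 38.67
tool_pos: [0.6271, 0.1238, 0.098]
orientation: [2.221, 2.22, 0.005]
wrist_force: [0.0, 0.0, 0.5]
gripper_width: 0.0001
grip_force: 0.0
```

{"method": "jog_arm", "body": {
  "moves": "0 0 0 -0.4 -0.08 0 1;0 0 0 -0.78 -0.1 0 1;0 0 0 -1.1 -0.1 0 1;0 0 0 -1.4 -0.1 0 1;0 0 0 -1.66 -0.1 0 1;0 0 0 -1.95 -0.15 0 1;0 0 0 -2.25 -0.22 0 1;0 0 0 -2.52 -0.29 0 1;0 0 0 -2.8 -0.42 0 1;0 0 0 -3.05 -0.56 0 1;0 0 0 -3.3 -0.71 0 1;0 0 0 -3.5 -0.9 0 1;0 0 0 -3.7 -1.08 0 1;0 0 0 -3.7 -1.08 0 1;0 0 0 -3.7 -1.08 0 1"
}}

```text
time: 39.92
tool_pos: [0.5332, 0.0951, 0.0958]
orientation: [2.223, 2.219, -0.0]
wrist_force: [0.0, -0.2, 0.7]
gripper_width: 0.0004
grip_force: 0.0
```

Run:
```python
from h import *
c=save('scene','s10'); s=manip.sense(); print(s['tool_pos'],s['wrist_force'])
for q in('tube_mouth','post_top','marker','stand'): print(q,[(round(r['score'],2),np.round(r['position'],3).tolist()) for r in models.spot_point('scene',q)[:2]])
```

```text
[0.5335 0.0955 0.0959] [ 0.7125 -0.2475 -0.6861]
tube_mouth [(0.94, [0.522, -0.021, 0.165])]
post_top [(0.69, [0.505, 0.091, 0.127])]
marker [(0.65, [0.488, -0.068, 0.031])]
stand [(0.78, [0.572, 0.036, 0.001])]
```

{"method": "jog_arm", "body": {
  "moves": "0 0 0 0.4 0 0 1;0 0 0 0.4 0 1 1;0 0 0 0.4 0 2.5 1;0 0 0 0.4 0 4 1;0 0 0 0.4 0 6 1;0 0 0 0.4 0 8 1;0 0 0 -2 6 9 1;0 0 0 -2 6 9 1;0 0 0 -2 6 9 1;0 0 0 -2 6 9 1;0 0 0 -2 6 9 1;0 0 0 -2 6 9 1;0 0 0 -2 6 9 1;0 0 0 -2 6 9 1"
}}

```text
time: 41.33
tool_pos: [0.484, 0.2442, 0.3201]
orientation: [2.225, 2.218, -0.002]
wrist_force: [-0.8, -0.7, 0.3]
gripper_width: 0.0
grip_force: 0.0
```

Run:
```python
from h import *
for cam in('scene','top'):
    c=save(cam,'end_'+cam)
    for q in('tube_mouth','post_top','marker','stand','pusher_loop','hook_seat'): print(q,[(round(r['score'],2),np.round(r['position'],3).tolist()) for r in models.spot_point(cam,q)[:2]])
    if cam=='scene': cv2.imwrite('pics/endc.png',cv2.resize(c['image'][110:260,200:390,::-1],None,fx=4,fy=4,interpolation=cv2.INTER_CUBIC))
    P=cloud(c); p=near(P,(.523,-.023),.02,.03,.15); print('in tube z',np.percentile(p[:,2],[10,50,90]))
```

```text
tube_mouth [(0.94, [0.526, -0.022, 0.167])]
post_top [(0.57, [0.506, 0.088, 0.129]), (0.47, [0.526, -0.025, 0.071])]
marker [(0.56, [0.488, -0.065, 0.03]), (0.41, [0.57, -0.292, 0.041])]
stand [(0.97, [0.57, 0.037, -0.005])]
pusher_loop [(0.91, [0.565, -0.288, 0.168])]
hook_seat [(0.96, [0.601, -0.482, 0.265]), (0.65, [0.562, -0.301, 0.188])]
in tube z [0.1062 0.1093 0.112 ]
tube_mouth [(0.61, [0.527, -0.021, 0.159]), (0.37, [0.529, -0.02, 0.032])]
post_top [(0.76, [0.5, 0.085, 0.129])]
marker [(0.97, [0.488, -0.065, 0.03])]
stand [(0.61, [0.568, 0.033, 0.001])]
pusher_loop [(0.84, [0.564, -0.291, 0.167])]
hook_seat [(0.77, [0.604, -0.48, 0.266]), (0.61, [0.563, -0.302, 0.185])]
in tube z [0.1068 0.1094 0.1115]
```

View pics/endc.png

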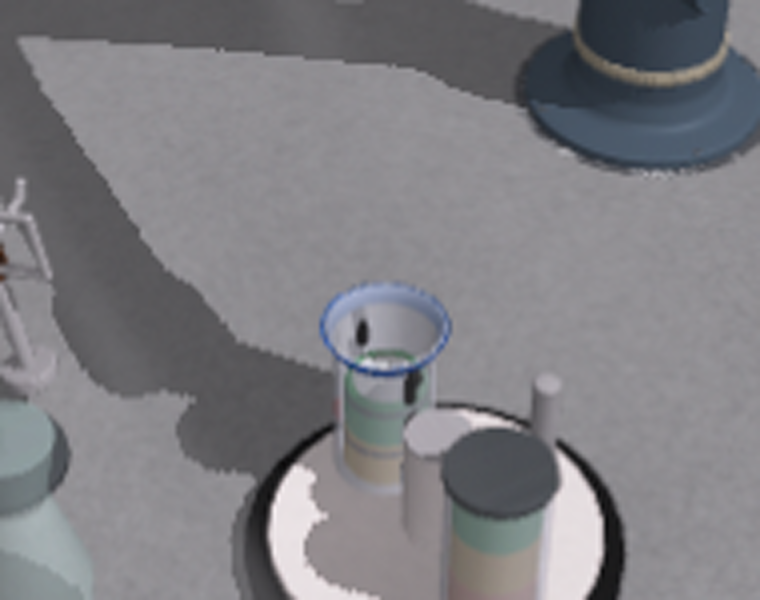

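The filled tube stands at the marker with its stack top at about 0.109 m, as expected for two capsules fully home. The pusher still hangs on the hook.

```bash
python3 -c "
from h import *
print(finish_job())"
```

```text
the job is handed in; nothing more can be done
None
```

I packed both capsules present (brass, then green) fully home in the tube, hung the pusher by its loop on the hook, turned the carousel one click so the filled tube stands at the red marker, and handed the job in.

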